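# Fasten the roaster's cover bolts

## Task

The cover is back on the little coffee roaster: tighten its two winged cover bolts, the red one first and then the black one, turning each clockwise until it stops. Leave the wooden timer dial on the same cover as it is set.

Things in the scene. Friction and masses are not known exactly. Their poses are not given: they have to be found in the camera images.
- red_grip (a point): Centre of the first bolt's red wing, on its vertical axis, 28 mm above the cover: an upright bar 50 (own x) x 14 x 24 mm high, on a 12 mm shank and a washer 36 mm wide, 4 mm high. Turns with the wing; does not rise; stays where left; 0.08 N m. Tight at its end stop: its x axis along the roaster's -y, wing pointing at two black dashes. Starts 1.1 to 1.4 rad anticlockwise of that (from above).
- black_grip (a point): Centre of the black wing of the second bolt, in all else the same as the red one: same size, travel and direction when tight, so one grasp is enough for each. The bolts stand 220 mm apart near the two ends of the cover; which is at which end varies.
- dial_mark (a point): End of the white pointer line on top of the timer dial, 22 mm from the dial's axis, 33 mm above the cover. The dial is a dark wood disc of 50 mm diameter with a light wood bar grip 46 x 12 mm, 20 mm high, midway between the bolts but 70 mm farther in the roaster's x. It turns easily; leave it as set.
- roaster: Coffee roaster: heavy white box, does not move, 200 mm (x) by 320 mm (y, its long way), flat aluminium cover on top 134 mm above the table. Origin: centre of its underside; z up. Bolts at x = -30 mm, y = +110 and -110 mm; dial axis at x = 40 mm, y = 0.

How it is judged:
On the way, in this order (a step that is already met when the one before it is completed fails the run):
1. the red bolt is turned to its stop (angle between the x axis of red_grip and the y axis of roaster, either way round below 0.17 rad), for 0.2 s.
2. then the black bolt is turned to its stop (angle between the x axis of black_grip and the y axis of roaster, either way round below 0.17 rad), for 0.2 s.
At the end, for the whole second after the job is handed in: Both wings are within 0.17 rad (10 degrees) of their end stops, parallel to the roaster's long sides, and the dial's pointer end is within 5 mm of where it was at the start (angle between the x axis of each of red_grip, black_grip and the y axis of roaster, either way round below 0.17 rad and distance of dial_mark from where it was at the start of the episode below 0.005 m); the robot touches nothing.
It fails at once if the timer dial is turned (its pointer end moves 5 mm or more) (distance of dial_mark from where it was at the start of the episode above 0.005 m).
It also fails if it takes over 42 s, if anything falls off the work surface, if the arm or the gripper's body presses on something with over 40 N, if the wrist force passes 120 N, or if a joint passes its speed limit or range.

## Robot

A 7-joint arm with a two-finger parallel gripper is mounted at the origin on the work surface. World frame = base frame: x ahead of the robot, y to its left, z up, the work surface at z = 0. Lengths are in m, angles in rad, forces in N, time in s.
With the tool pointing down it reaches from about 0.425 to 0.925 m from the base axis. Payload 6.8 kg.
Tool frame: the origin (TCP) lies on the centre line of the jaws, within the pads' length; the fingertips stand 14 mm ahead of it and the grasp point (between the pads) lies 5 mm behind it (bot.finger_overhang is the distance from the TCP to the fingertips, in m); z points along the fingers, y is the line along which they close (so a half turn about z gives the same grasp; the last joint's range is limited). The gripper opens to 85 mm and grips with 20 to 120 N. Pads are 22 mm wide; open, the fingers measure 114 mm over their backs; the gripper's body (76 mm by 85 mm) begins 54 mm behind the grasp point. The pads swing forward as they close: fully open they stand 13 mm farther back than shut.
Start: joints at [-1.286, 0.477, 0.022, 1.555, -0.011, 1.109, -0.083], TCP at [0.258, 0.624, 0.206] pointing down, gripper open.
Joint ranges: [-2.96, 2.96], [-0.34, 2.1], [-1.41, 1.46], [0.24, 2.44], [-1.37, 4.51], [0.17, 1.92], [-2.96, 2.96]. Speed limits (rad/s): [2.39, 2.39, 3.14, 3.14, 3.14, 3.14, 3.14].

## Interface

Orientations are given as a unit quaternion [w, x, y, z].
In Python, from station import bot gives the robot as it stands.
- The arm moves only by the shell command python3 -m inch 'ROWS' [OPENING] [FORCE]. ROWS is JSON, a list of rows, each a list of 4 numbers: the shift along the tool's x, y, z in m, then the turn about the tool's z in degrees. A call has 1 to 12 rows; each row shifts and turns the commanded pose from where the row before left it, along the tool's axes as they then stand; what a row does not reach is not made up. A row lasts 1/10 s, in which the tool goes at most 50 mm and 8.59 degrees, less where a joint would pass 70% of its speed; a pose out of reach is approached as far as the arm can. A call is refused whole if a number of a shift passes 0.05 or a number of a turn 8.59, either way. A call with a gripper value outside its range is refused whole. OPENING is the finger opening in m, from 0 to 0.0854, set as the call begins (- or left out, the last holds). The fingers move at their own pace and stop on an object; FORCE is the grip in N (left out, the last holds). Time passes only in rows, so rows that do not move let the fingers close. It gives the time, the measured TCP pose, the force, the opening and the grip force at its end, in the units of the state.
- bot.get_obs(): the state, without advancing time (a new reading comes with each control period).
- bot.read_camera(name): name is "side" or "top" or "wrist"; returns a dict with "color" (480x640x3 uint8, red, green, blue), "mtx" (3x3 intrinsics, pixels), "world_from_camera" (4x4, takes a point from camera to world coordinates); the wrist camera has in their place "hand_eye" (4x4, takes a point from camera to tool coordinates, whose origin is the TCP and whose axes are the flange's). Camera axes: x right, y up, looking along -z (the intrinsics and any distortion apply to the point x, -y, -z); pixel columns grow to the right and rows downward; lengths in m; the calibration is good to about 2 mm. A picture is of the moment at which its call begins: read the wrist's pose just before it. There is no depth.
- bot.hand_in(): hands the job in; it is judged then, once.
The state is a dict: "t": time; "q": joint angles; "joint_vel": joint speeds; "joint_torque": joint torques, N m; "eef_pos": TCP position; "tool_rot": TCP orientation; "contact_force": force on the tool from outside, world axes, zero at the start; "torque": the same for the moment, N m; "gripper_width": opening from 0.0 (shut) to 1.0 (fully open); "grasp_force": force on a finger pad.
Only numpy, scipy, OpenCV 4.12 (cv2) and the standard library are available. Lean on these libraries where they do the work, as an engineer would, in place of code of your own. Each camera call takes 0.05 s, during which the arm holds its last target. There are 200 camera calls.

## Working session

There is one attempt and no reset: what is moved stays moved. The work goes in short steps, Python scripts to look and compute and a shell command to move; the robot and the scene stay as the last step left them, time stands still between calls to the robot, and variables do not carry over. Pictures are saved under pics/ and viewed, at most 10 in all, crops included, and the job is handed in when it is done.

```bash
mkdir -p pics
python3 - <<'E'
from station import bot
import cv2,numpy as np
np.set_printoptions(precision=4,suppress=True)
o=bot.get_obs();print(o['t'],o['eef_pos'],o['tool_rot'],o['gripper_width'])
for n in("top","side"):
    c=bot.read_camera(n);cv2.imwrite(f"pics/{n}0.png",c["color"][:,:,::-1])
    print(n,c["mtx"],c["world_from_camera"],[k for k in c])
E
```

```text
0.0 [0.2581 0.623  0.205 ] [-0.0001  0.1951  0.9808 -0.0009] 0.9982178168745288
top [[519.6712   0.     322.4922]
 [  0.     519.6712 240.252 ]
 [  0.       0.       1.    ]] [[-0.0104  0.9958 -0.091   0.5263]
 [-0.9998 -0.0088  0.0175  0.0056]
 [ 0.0167  0.0911  0.9957  0.8404]
 [ 0.      0.      0.      1.    ]] ['color', 'mtx', 'world_from_camera']
side [[556.6087   0.     313.4512]
 [  0.     556.6087 238.0571]
 [  0.       0.       1.    ]] [[ 0.8991 -0.4059  0.164   0.7356]
 [ 0.4376  0.8238 -0.3603 -0.3088]
 [ 0.0112  0.3957  0.9183  0.8858]
 [ 0.      0.      0.      1.    ]] ['color', 'mtx', 'world_from_camera']
```

View pics/top0.png

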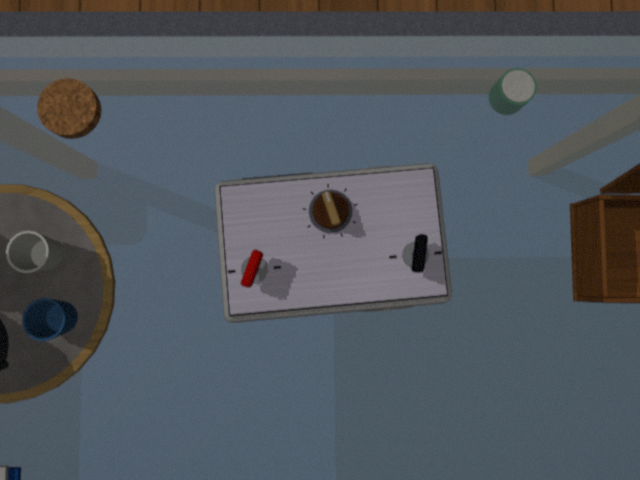

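The top view shows the roaster with the red wing near (252,269), the black wing near (420,253), and the dial at (331,211). I'll enlarge it.

Run:
```python
import cv2
a=cv2.imread("pics/top0.png")
b=cv2.resize(a[160:325,210:455],None,fx=3.2,fy=3.2,interpolation=cv2.INTER_CUBIC)
b=cv2.convertScaleAbs(b,alpha=1.5,beta=20)
cv2.imwrite("pics/top0c.png",b);print(b.shape)
```

```text
(528, 784, 3)
```

View pics/top0c.png

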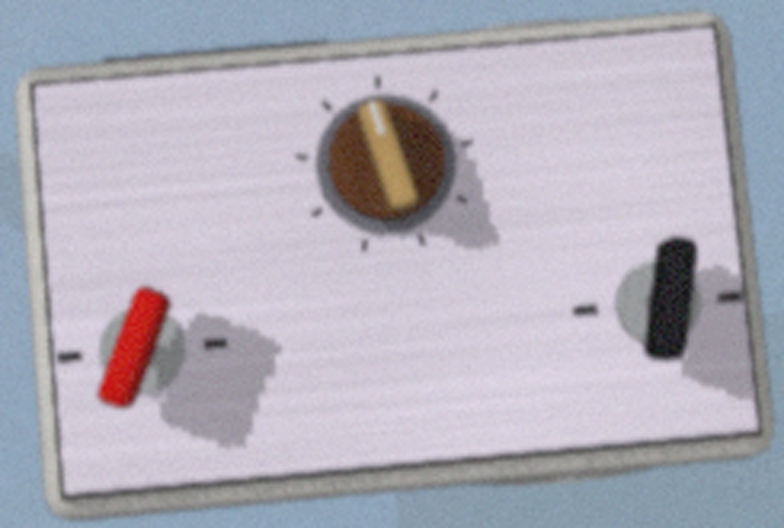

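```bash
cat > h.py <<'E'
from station import bot
import numpy as np
from scipy.spatial.transform import Rotation as R
np.set_printoptions(precision=4,suppress=True)
def ray(c,T,p,z):
    d=T[:3,:3]@(np.linalg.inv(c["mtx"])@[p[0],p[1],1]*[1,-1,-1]); o=T[:3,3]
    return o+d*(z-o[2])/d[2]
def rel(target,ydir):
    o=bot.get_obs(); q=o['tool_rot']; M=R.from_quat([q[1],q[2],q[3],q[0]]).as_matrix()
    s=M.T@(np.array(target)-o['eef_pos'])
    yd=M.T@np.array([np.cos(ydir),np.sin(ydir),0]); a=np.degrees(np.arctan2(-yd[0],yd[1]))
    a=(a+90)%180-90
    print('t',o['t'],'shift',s,'turn',a,'q7',o['q'][6],'tcp',o['eef_pos'])
E
python3 - <<'E'
from h import *
c=bot.read_camera("top");T=c["world_from_camera"]
f=lambda u,v,z:ray(c,T,(210+(u+.5)/3.2-.5,160+(v+.5)/3.2-.5),z)
ang=lambda a,b:np.arctan2(*(b-a)[[1,0]])
for n,e,d in(("red",[(150,292),(117,403)],[(69,357),(215,343)]),("black",[(678,240),(664,355)],[(585,310),(730,297)])):
    w=[f(*p,.172) for p in e]; s=[f(*p,.134) for p in d]
    aw=ang(w[1],w[0]); ad=ang(s[0],s[1])
    print(n,'wing c',(w[0]+w[1])/2,'dash mid',(s[0]+s[1])/2,'wing',np.degrees(aw),'dash',np.degrees(ad),'len',np.linalg.norm(w[0]-w[1]))
    m=(w[0]+w[1]+s[0]+s[1])/4; m[2]=.158
    rel(m,aw+np.pi/2)
E
```

```text
red wing c [0.5522 0.0854 0.172 ] dash mid [0.5525 0.0863 0.134 ] wing -16.468805572897892 dash -85.06959016129139 len 0.046224976761400235
t 0.15 shift [-0.4774 -0.3838  0.0478] turn -6.038170106561253 q7 -0.0830867705253715 tcp [0.2582 0.6232 0.2053]
black wing c [ 0.5703 -0.1313  0.172 ] dash mid [ 0.5702 -0.1332  0.134 ] wing -8.50189577132034 dash -85.42470374934793 len 0.0470138898320538
t 0.15 shift [-0.5774 -0.5784  0.0481] turn -14.005086844802875 q7 -0.0830867705253715 tcp [0.2582 0.6232 0.2053]
```

View pics/side0.png

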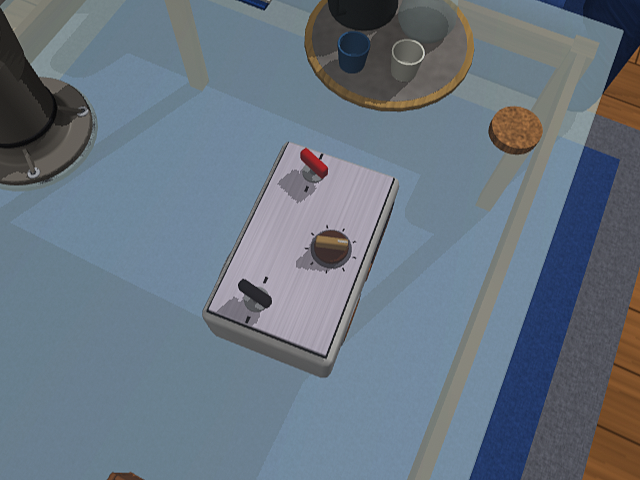

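The side view shows the red wing at (314,162), the black wing at (255,293), and a tray with cups and a pot near my path. I'll raise the tool first, then cross.

```bash
python3 -m inch '[[0,0,-0.045,0],[0,0,-0.045,0],[-0.0365,-0.0295,-0.01,0],[-0.0365,-0.0295,0,0],[-0.0365,-0.0295,0,0],[-0.0365,-0.0295,0,0],[-0.0365,-0.0295,0,0],[-0.0365,-0.0295,0,0],[-0.0365,-0.0295,0,0],[-0.0365,-0.0295,0,0],[-0.0365,-0.0295,0,0],[-0.0365,-0.0295,0,0]]' 0.07 60
python3 -m inch '[[-0.0365,-0.0295,0.02,0],[-0.0365,-0.0295,0.02,0],[-0.0365,-0.0295,0.02,0],[0,0,0.01,-3],[0,0,0,-3],[0,0,0,0]]'
python3 - <<'E'
from h import *
import cv2
rel([.5523,.0859,.158],np.radians(73.5))
c=bot.read_camera("wrist");cv2.imwrite("pics/w1.png",c["color"][:,:,::-1])
E
```

```text
t: 1.35
eef_pos: [0.4831, 0.2095, 0.306]
tool_rot: [-0.0, 0.195, 0.981, 0.0]
contact_force: [0.7, 0.7, -0.1]
gripper_width: 0.819
grasp_force: 0.0
t: 1.95
eef_pos: [0.5483, 0.0896, 0.2365]
tool_rot: [-0.001, 0.144, 0.99, -0.0]
contact_force: [-0.8, 0.2, -0.1]
gripper_width: 0.826
grasp_force: 0.0
t 1.95 shift [-0.005  -0.0024  0.0785] turn -0.026838798102076566 q7 1.101717991715274 tcp [0.5483 0.0896 0.2365]
```

View pics/w1.png

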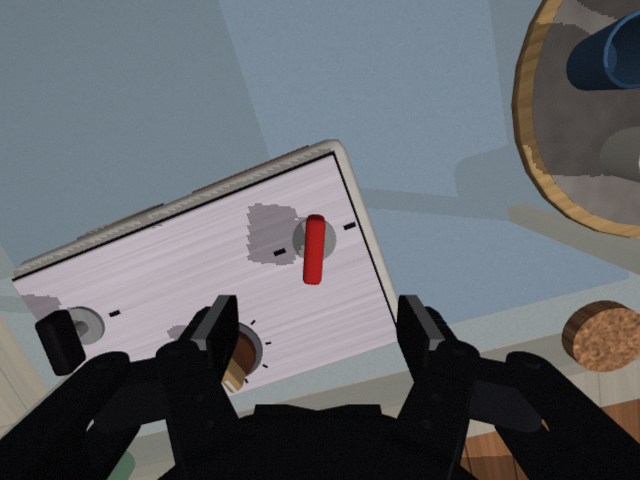

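The wrist view shows the red wing between the jaws, nearly parallel to the pads. The top face runs from about (316,217) to (313,280), and the dashes are at (280,252) and (349,227).

Run:
```python
from h import *
o=bot.get_obs();q=o['tool_rot'];M=np.eye(4);M[:3,:3]=R.from_quat([q[1],q[2],q[3],q[0]]).as_matrix();M[:3,3]=o['eef_pos']
c=bot.read_camera("wrist");T=M@c["hand_eye"]
d=(ray(c,T,(280,252),.134)+ray(c,T,(349,227),.134))/2
a,b=ray(c,T,(316,219),.173),ray(c,T,(313,281),.173)
v=(ray(c,T,(349,227),.134)-ray(c,T,(280,252),.134))
print(d,a,b,(a+b)/2,np.degrees(np.arctan2((a-b)[1],(a-b)[0])),np.degrees(np.arctan2(v[1],v[0])))
rel((a+b)/2*[1,1,0]+[0,0,.158],np.arctan2((a-b)[1],(a-b)[0])+np.pi/2)
```

```text
[0.5536 0.0853 0.134 ] [0.5289 0.0945 0.173 ] [0.5731 0.079  0.173 ] [0.551  0.0867 0.173 ] 160.60491618523167 94.02187011835305
t 2.05 shift [-0.0034 -0.0028  0.0792] turn 2.827677716338229 q7 1.0999074874239654 tcp [0.5486 0.0903 0.2372]
```

```bash
python3 -m inch '[[-0.0045,-0.003,0.02,1.5],[0,0,0.03,0],[0,0,0.028,0],[0,0,0,0],[0,0,0,0]]'
python3 -m inch '[[0,0,0,0],[0,0,0,0],[0,0,0,0],[0,0,0,0],[0,0,0,0],[0,0,0,0]]' 0 60
```

```text
t: 2.55
eef_pos: [0.5522, 0.0863, 0.1598]
tool_rot: [-0.0, 0.157, 0.988, -0.0]
contact_force: [0.4, -0.5, 0.8]
gripper_width: 0.824
grasp_force: 0.0
t: 3.15
eef_pos: [0.5521, 0.086, 0.1593]
tool_rot: [0.0, 0.157, 0.988, 0.0]
contact_force: [0.6, 0.5, -0.7]
gripper_width: -0.002
grasp_force: 0.0
```

The jaws closed on nothing, so I'll look.

Run:
```python
from h import *
import cv2
ims=[]
for n in("wrist","top","side"):
    c=bot.read_camera(n)["color"][:,:,::-1]
    if n=="top": c=cv2.resize(c[180:330,200:400],(400,300))
    elif n=="side": c=cv2.resize(c[60:210,210:410],(400,300))
    else: c=cv2.resize(c[150:450,120:520],(400,300)) 
    ims.append(c)
cv2.imwrite("pics/c2.png",np.vstack([np.hstack(ims[:2]),np.hstack([ims[2],0*ims[2]])]))
```

```text
(no output)
```

View pics/c2.png

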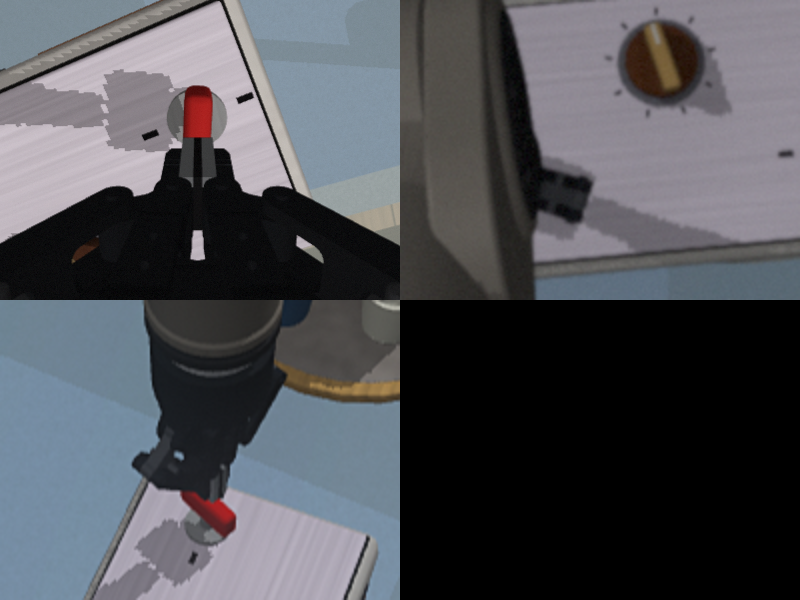

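Run:
```python
from h import *
import cv2
o=bot.get_obs();q=o['tool_rot'];M=np.eye(4);M[:3,:3]=R.from_quat([q[1],q[2],q[3],q[0]]).as_matrix();M[:3,3]=o['eef_pos']
print(M, o['contact_force'],o['q'])
for n in("wrist","top","side"):
    c=bot.read_camera(n);T=M@c["hand_eye"] if n=="wrist" else c["world_from_camera"]
    if n=="wrist": print(c["hand_eye"])
    for p in([0,0,0],[0,0,.014],[.011,0,.014],[-.011,0,.014]):
        w=M@[*p,1]; k=(np.linalg.inv(T)@w)[:3]; u=c["mtx"]@(k*[1,-1,-1]); print(n,p,u[:2]/u[2])
    im=c["color"][:,:,::-1]
    if n=="wrist": cv2.imwrite("pics/w3.png",im[200:440,180:480])
    if n=="top": t=cv2.resize(im[220:310,230:330],(400,360),interpolation=cv2.INTER_CUBIC)
    if n=="side": s=cv2.resize(im[110:200,260:360],(400,360),interpolation=cv2.INTER_CUBIC)
w=cv2.resize(cv2.imread("pics/w3.png"),(300,240))
cv2.imwrite("pics/c3.png",np.vstack([cv2.convertScaleAbs(np.hstack([t,s]),alpha=1.6,beta=15),np.hstack([w,np.zeros((240,500,3),np.uint8)])]))
```

```text
[[-0.951   0.3091 -0.0001  0.552 ]
 [ 0.3091  0.951   0.      0.086 ]
 [ 0.0001 -0.     -1.      0.1592]
 [ 0.      0.      0.      1.    ]] [ 0.4467 -0.2958 -0.093 ] [-0.5275  0.3468  0.3259  1.9025 -0.1379  0.9139  1.1213]
[[-0.0009  0.9579  0.287   0.0724]
 [ 1.      0.0009  0.0002 -0.0004]
 [-0.0001  0.287  -0.9579 -0.1687]
 [ 0.      0.      0.      1.    ]]
wrist [0, 0, 0] [318.0599 281.7799]
wrist [0, 0, 0.014] [318.0013 272.1129]
wrist [0.011, 0, 0.014] [317.9968 253.9571]
wrist [-0.011, 0, 0.014] [318.0056 289.6924]
top [0, 0, 0] [252.0923 268.7194]
top [0, 0, 0.014] [253.3332 269.1043]
top [0.011, 0, 0.014] [250.7608 276.9899]
top [-0.011, 0, 0.014] [255.898  261.2417]
side [0, 0, 0] [313.1914 163.7187]
side [0, 0, 0.014] [313.0926 168.4568]
side [0.011, 0, 0.014] [307.9421 164.1101]
side [-0.011, 0, 0.014] [318.2788 172.8336]
```

View pics/c3.png

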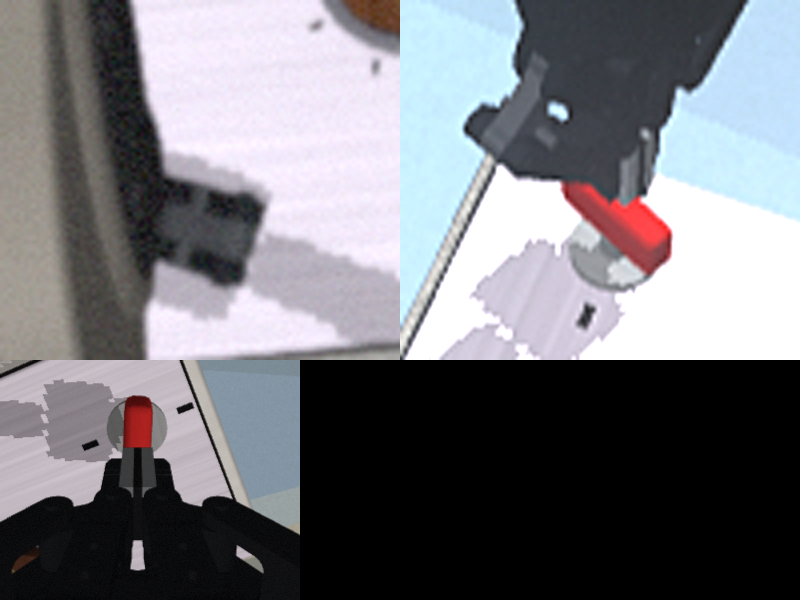

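Run:
```python
from h import *
print(bot.finger_overhang,[a for a in dir(bot) if a[0]!='_'])
c=bot.read_camera("wrist");T=c["hand_eye"]
K=np.linalg.inv(c["mtx"])
print(c["mtx"][0,0])
# fingertip height in tool z, from pad gap 0.070 m seen as 160..169 px at row 296 before (t=2)
for a,b in((238,398),(233,402)):
    d=c["mtx"][0,0]*.070/(b-a); p=T@[*(K@[318,296,1]*d*[1,-1,-1]),1]; print(p)
# tip edge when shut, row 289, for assumed tool x
r=T[:3,:3]@(K@[318,289,1]*[1,-1,-1])
for x in(.011,0,-.011): print(x,(T[:3,3]+r*(x-T[0,3])/r[0]))
```

```text
0.014 ['PlanningError', 'finger_overhang', 'get_obs', 'hand_in', 'read_camera']
340.7466921673808
[ 0.0073 -0.0001 -0.0326  1.    ]
[ 0.0107 -0.0001 -0.0399  1.    ]
0.011 [ 0.011  -0.0001 -0.0335]
0 [ 0.     -0.0001 -0.0093]
-0.011 [-0.011 -0.     0.015]
```

The fingertips really sit about 30–45 mm higher than the stated TCP implies, both in the wrist and side views. I'll open, go down 25 mm, try the grip and watch the force.

```bash
python3 -m inch '[[0,0,0,0],[0,0,0,0],[0,0,0,0],[0,0,0.01,0],[0,0,0.01,0],[0,0,0.005,0],[0,0,0,0]]' 0.05
python3 -m inch '[[0,0,0,0],[0,0,0,0],[0,0,0,0],[0,0,0,0],[0,0,0,0]]' 0 40
python3 - <<'E'
from h import *
import cv2
w=bot.read_camera("wrist")["color"][200:440,180:480,::-1]
s=cv2.resize(bot.read_camera("side")["color"][110:200,260:360,::-1],(400,360),interpolation=cv2.INTER_CUBIC)
cv2.imwrite("pics/c4.png",np.hstack([cv2.resize(w,(400,360)),cv2.convertScaleAbs(s,alpha=1.6,beta=15)]))
E
```

```text
t: 4.2
eef_pos: [0.5511, 0.0858, 0.1328]
tool_rot: [-0.001, 0.156, 0.988, -0.001]
contact_force: [-0.4, 0.3, 0.1]
gripper_width: 0.579
grasp_force: 0.0
t: 4.7
eef_pos: [0.5523, 0.0855, 0.1346]
tool_rot: [0.0, 0.157, 0.988, -0.0]
contact_force: [-1.3, -2.3, 4.4]
gripper_width: 0.148
grasp_force: 41.5
```

View pics/c4.png

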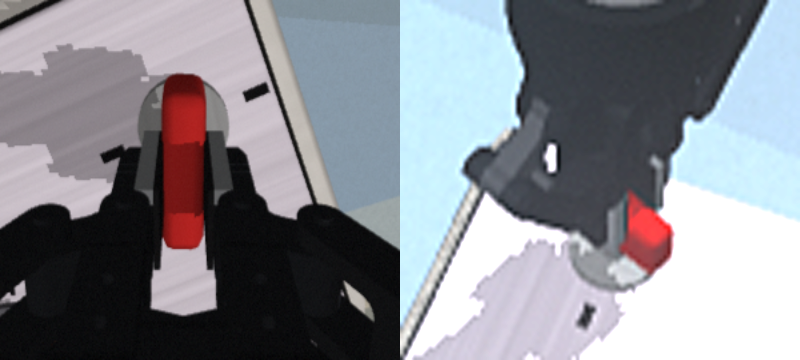

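The red wing is now clamped at about 13 mm, with the pads on both sides of it in both views. I'll turn it clockwise (+ about the tool's z).

```bash
python3 -m inch '[[0,0,0,4],[0,0,0,8],[0,0,0,8],[0,0,0,8],[0,0,0,8],[0,0,0,8],[0,0,0,8],[0,0,0,8],[0,0,0,4],[0,0,0,2],[0,0,0,0]]' 0 60
python3 - <<'E'
from h import *
o=bot.get_obs();print(o['torque'],o['q'])
rel([.5523,.0859,.1346],np.radians(94.9+90))
rel([.5523,.0859,.1346],np.radians(4.8))
E
```

```text
t: 5.9
eef_pos: [0.5519, 0.0852, 0.1347]
tool_rot: [0.0, 0.67, 0.743, -0.0]
contact_force: [-3.8, -3.6, 8.8]
gripper_width: 0.143
grasp_force: 63.3
[-0.7813  0.7612 -0.0429] [-0.7268  0.4161  0.5919  1.9369 -0.2972  0.8759  0.1214]
t 5.9 shift [0.0007 0.0005 0.0001] turn 1.0063689893623575 q7 0.12140231638123622 tcp [0.5519 0.0852 0.1347]
t 5.9 shift [0.0007 0.0005 0.0001] turn 1.1063689807831025 q7 0.12140231638123622 tcp [0.5519 0.0852 0.1347]
```

```bash
python3 -m inch '[[0,0,0,1.5],[0,0,0,1.5],[0,0,0,0],[0,0,0,0]]'
python3 - <<'E'
from h import *
print(bot.get_obs()['torque'])
rel([.5523,.0859,.1346],np.radians(4.8))
E
```

```text
t: 6.3
eef_pos: [0.5518, 0.0851, 0.1347]
tool_rot: [0.0, 0.688, 0.726, -0.001]
contact_force: [-4.1, -4.5, 9.0]
gripper_width: 0.145
grasp_force: 63.7
[-1.0035  0.8034  0.7858]
t 6.3 shift [0.0007 0.0005 0.0001] turn -1.7004771920893234 q7 0.0786480168346791 tcp [0.5518 0.0851 0.1347]
```

Torque jumped to 0.79 N·m at the expected angle, so red is at its stop. Release, lift and go to black.

```bash
python3 -m inch '[[0,0,0,-1],[0,0,0,0],[0,0,0,0],[0,0,0,0],[0,0,-0.03,0],[0,0,-0.035,0],[-0.0435,0.0013,0,0],[-0.0435,0.0013,0,0],[-0.0435,0.0013,0,0],[-0.0435,0.0013,0,0],[-0.0435,0.0013,0,0]]' 0.05
python3 -m inch '[[0,0,0,-7.7],[0,0,0,-7.7],[0,0,0,-7.7],[0,0,0,-7.7],[0,0,0,-7.7],[0,0,0,-7.7],[0,0,0,-7.7],[0,0,0,-7.7],[0,0,0,-7.7],[0,0,0,-7.7],[0,0,0,0]]'
python3 - <<'E'
from h import *
import cv2
rel([.5702,-.1322,.1346],np.radians(81.5))
c=bot.read_camera("wrist");cv2.imwrite("pics/w5.png",c["color"][:,:,::-1])
E
```

```text
t: 7.4
eef_pos: [0.5738, -0.132, 0.1992]
tool_rot: [0.0, 0.682, 0.731, 0.0]
contact_force: [0.2, 0.3, -0.8]
gripper_width: 0.589
grasp_force: 0.0
t: 8.5
eef_pos: [0.5737, -0.1306, 0.1991]
tool_rot: [0.0, 0.078, 0.997, 0.0]
contact_force: [-0.3, -0.5, 0.2]
gripper_width: 0.587
grasp_force: 0.0
t 8.5 shift [ 0.0032 -0.0022  0.0645] turn -0.4558432570345161 q7 1.6742207205296393 tcp [ 0.5737 -0.1306  0.1991]
```

View pics/w5.png

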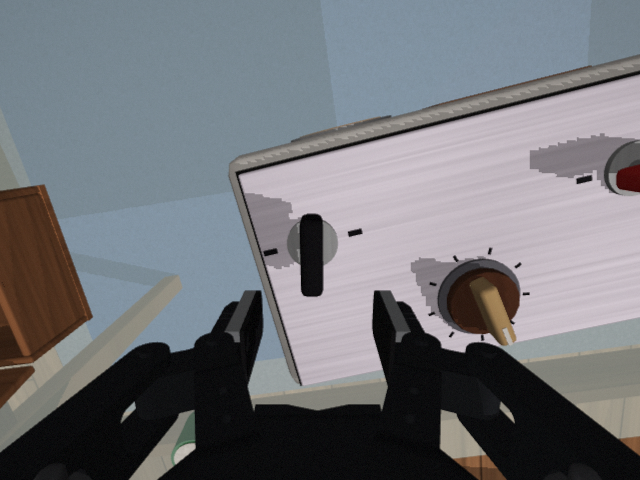

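Red now points at its dash. The black wing is upright in the view, from (312,217) to (312,294), with dashes at (270,253) and (355,233).

Run:
```python
from h import *
o=bot.get_obs();q=o['tool_rot'];M=np.eye(4);M[:3,:3]=R.from_quat([q[1],q[2],q[3],q[0]]).as_matrix();M[:3,3]=o['eef_pos']
c=bot.read_camera("wrist");T=M@c["hand_eye"]
d=(ray(c,T,(270.5,252.5),.134)+ray(c,T,(355,233),.134))/2
a,b=ray(c,T,(312,217),.173),ray(c,T,(312,294),.173)
print(d,(a+b)/2,np.degrees(np.arctan2(*(b-a)[[1,0]])))
rel([.5705,(-.1322+d[1]+(a+b)[1]/2)/3,.1346],np.radians(81.2))
```

```text
[ 0.5707 -0.1342  0.134 ] [ 0.5679 -0.1334  0.173 ] -9.485497921763741
t 8.6 shift [ 0.0027 -0.0031  0.0645] turn -0.4281095931055887 q7 1.6699349921664342 tcp [ 0.5736 -0.1306  0.1991]
```

```bash
python3 -m inch '[[0.003,-0.003,0.01,0],[0,0,0.02,0],[0,0,0.02,0],[0,0,0.01,0],[0,0,0.004,0],[0,0,0,0]]'
python3 -m inch '[[0,0,0,0],[0,0,0,0],[0,0,0,0],[0,0,0,0],[0,0,0,0]]' 0 60
```

```text
t: 9.2
eef_pos: [0.57, -0.1331, 0.1348]
tool_rot: [-0.0, 0.079, 0.997, -0.0]
contact_force: [0.9, 0.3, -0.1]
gripper_width: 0.587
grasp_force: 0.0
t: 9.7
eef_pos: [0.5708, -0.1338, 0.1362]
tool_rot: [0.001, 0.079, 0.997, -0.0]
contact_force: [-2.5, -1.0, 5.8]
gripper_width: 0.146
grasp_force: 59.9
```

```bash
python3 -m inch '[[0,0,0,4],[0,0,0,8],[0,0,0,8],[0,0,0,8],[0,0,0,8],[0,0,0,8],[0,0,0,8],[0,0,0,8],[0,0,0,8],[0,0,0,5],[0,0,0,2],[0,0,0,0]]'
python3 - <<'E'
from h import *
print(bot.get_obs()['torque'])
rel([.5705,-.1335,.1346],np.radians(4.7))
E
```

```text
t: 10.9
eef_pos: [0.5697, -0.1349, 0.1362]
tool_rot: [0.0, 0.67, 0.742, -0.001]
contact_force: [-4.5, -2.7, 9.5]
gripper_width: 0.146
grasp_force: 60.4
[-0.7623  1.0383 -0.0837]
t 10.9 shift [0.0013 0.0009 0.0016] turn 1.1447626971475273 q7 0.5782275721209152 tcp [ 0.5697 -0.1349  0.1362]
```

```bash
python3 -m inch '[[0,0,0,1.5],[0,0,0,1.5],[0,0,0,0],[0,0,0,0]]'
python3 - <<'E'
from h import *
print(bot.get_obs()['torque'])
E
python3 -m inch '[[0,0,0,-1],[0,0,0,0],[0,0,0,0],[0,0,0,0],[0,0,-0.03,0],[0,0,-0.04,0],[0,0,-0.05,0],[-0.03,-0.03,-0.02,0],[-0.03,-0.04,0,0],[-0.03,-0.04,0,0],[0,0,0,0]]' 0.05
python3 - <<'E'
from h import *
import cv2
a=bot.read_camera("top")["color"][160:325,210:455,::-1]
cv2.imwrite("pics/end.png",cv2.convertScaleAbs(cv2.resize(a,None,fx=3.2,fy=3.2),alpha=1.5,beta=20))
E
```

```text
t: 11.3
eef_pos: [0.5697, -0.1349, 0.1362]
tool_rot: [0.0, 0.688, 0.725, -0.001]
contact_force: [-5.0, -3.4, 9.0]
gripper_width: 0.145
grasp_force: 60.5
[-0.8116  1.0652  0.4933]
t: 12.4
eef_pos: [0.4612, -0.236, 0.2758]
tool_rot: [-0.0, 0.686, 0.728, 0.0]
contact_force: [0.8, 0.0, -0.2]
gripper_width: 0.587
grasp_force: 0.0
```

View pics/end.png

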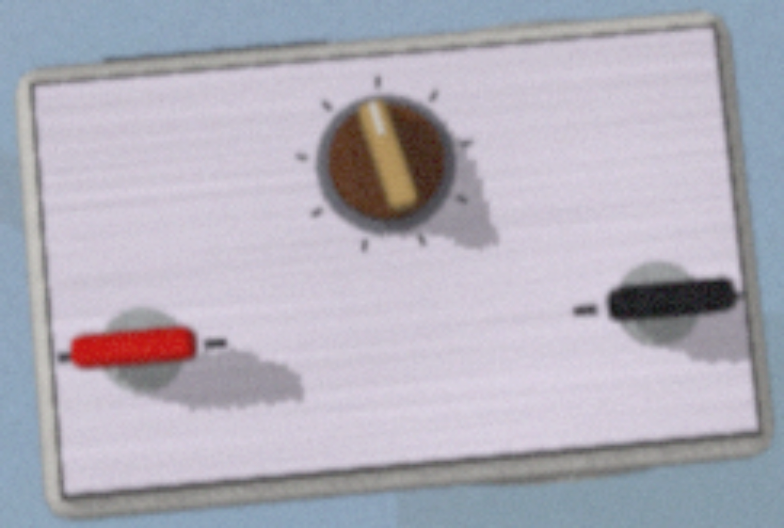

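Both wings lie along their dashes (red centre at (133,347), black at (671,299)), and the dial pointer at (376,117) hasn't moved.

```bash
python3 -c "
from station import bot
print(bot.hand_in())"
```

```text
the job is handed in; nothing more can be done
None
```

I turned the red bolt and then the black one clockwise to their stops, left the timer dial where it was set, and handed the job in with the arm clear at about 12.5 s; the hand-in returned no verdict.

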